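# Level two centrifuge bottle carriers on the pan balance

### The arm

A 6-joint arm with a two-finger parallel gripper is mounted at the origin on a cart in front of the work surface, level with it; the furniture and walls round the work are solid. World frame = base frame: x ahead of the robot, y to its left, z up, the work surface at z = 0. Lengths are in mm, angles in rad, forces in N, time in s.
With the tool pointing down it reaches from about 275 to 750 mm from the base axis. Payload 10.2 kg.
Tool frame: the origin (TCP) lies at the very end of the fingers, on their centre line; the grasp point (between the pads) lies 19 mm behind it; z points along the fingers, x is the direction in which the jaws open and shut, and the axes are right-handed (so a half turn about z gives the same grasp; the last joint's range is limited). The gripper opens to 85 mm and grips with 20 to 120 N. Pads are 22 mm wide; open, the fingers measure 114 mm over their backs; the gripper's body (76 mm by 85 mm) begins 54 mm behind the grasp point. The pads swing forward as they close: fully open they stand 13 mm farther back than shut.
Start: joints at [-1.416, 0.313, 1.498, -0, 1.331, -0.223], TCP at [193.648, -487.987, 191.794] pointing down, gripper open.
Joint ranges: [-2.94, 2.94], [-0.97, 2.17], [0.19, 2.56], [-1.23, 4.37], [0.02, 3.11], [-2.88, 2.88]. Speed limits (rad/s): [2.39, 2.39, 3.01, 3.14, 3.14, 3.14].

### API

Orientations are given as a unit quaternion [w, x, y, z].
In Python, from rig import ctrl, cams gives the robot as it stands.
- The arm moves only by the tool play_rows, never from a script. Its argument "steps" is a list of rows, each a list of 2 entries, a list of its own where there are three numbers: the shift along the tool's x, y, z normalised to -1 to 1, where 1 is 0.75 m, then the turn, a rotation vector about the tool's x, y, z normalised to -1 to 1, where 1 is 45 degrees. A call has 1 to 20 rows; each row shifts and turns the commanded pose from where the row before left it, along the tool's axes as they then stand; what a row does not reach is not made up. A row lasts 1/10 s, in which the tool goes at most 50 mm and 8.59 degrees, less where a joint would pass 70% of its speed; a pose out of reach is approached as far as the arm can. A call with a number of a shift or a turn outside -1 to 1 is refused whole. A call with a gripper value outside its range is refused whole. "grip" is the closure, from 0 (fully open) to 1 (shut), set as the call begins (left out, the last holds). The fingers move at their own pace and stop on an object; "squeeze" is the grip in N (left out, the last holds). Time passes only in rows, so rows that do not move let the fingers close. It gives the time, the measured TCP pose, the force and the opening at its end, in the units of the state.
- ctrl.sense(): the state, without advancing time (a new reading comes with each control period).
- cams.capture(name): name is "scene" or "side" or "wrist"; returns the picture (384x512x3 uint8, red, green, blue); there is no depth.
- cams.camera_info(name): a dict with "fx", "fy", "cx", "cy" (pixels), "xyz" and "attitude" of the camera in the world. Camera axes: x right, y up, looking along -z (the intrinsics and any distortion apply to the point x, -y, -z); pixel columns grow to the right and rows downward; lengths in mm; the calibration is good to about 2 mm. A picture is of the moment at which its call begins: read the wrist's pose just before it. camera_info takes no time and is no camera call; for the wrist camera it gives the pose at the moment of the call.
- ctrl.finish_job(): hands the job in, once; it reports no verdict.
Trained networks look in the newest picture that a camera, given by its name, has taken for a name from the list of things; names that differ only in an ending like _2 or _b are one class to them, and where a whole thing is asked for, a point or a joint stands for the part that bears it (a point fixed in the world has none). Each returns a list of dicts, best first, with "p" (0 to 1); they miss things now and then, are a little off and sometimes report something else, mostly with a low value. They report only what shows in the picture. A call takes as long as a camera call.
- cams.search_frame(camera, thing): "rect" ([centre column, centre row, width, height] in pixels, round what is visible of it).
- cams.tip_of(camera, thing): "pixel" ([column, row] in pixels: a listed point, or the origin of a listed thing).
The state is a dict: "time_s": time; "joints": joint angles; "dq": joint speeds; "tau": joint torques, N m; "eef_pos": TCP position; "ee_rot": TCP orientation; "force": force on the tool from outside, world axes, zero at the start; "wrist_torque": the same for the moment, N m; "grip_width": opening from 0.0 (shut) to 1.0 (fully open).
Only numpy, scipy, OpenCV 4.12 (cv2) and the standard library are available. Lean on these libraries where they do the work, as an engineer would, in place of code of your own. Each camera call takes 0.05 s, during which the arm holds its last target.

### The job

The two bottle carriers on the pan balance must weigh the same before they go into the centrifuge, but one pan hangs low; the blue-capped bottle weighs as much as three red-capped ones. Draw the one bottle that will even them out from the spring cup of the low carrier and press it gently but fully home in the free cup of the other (the pan gives way under your hand until it meets its stop), so that, hands off, the beam comes to rest level with all four bottles seated. Do not force the balance, tip a bottle over or push the other things about.

Things in the scene. Friction and masses are not known exactly. Their poses are not given: they have to be found in the camera images.
- beam (a joint): tilt of the balance beam, rad: 0 level, positive when the LEFT pan is low, negative when the RIGHT one is. Stops at -0.09 and +0.09 (pans 11 mm up or down, always horizontal); 100 g of difference make about 0.13 rad; rests after 1.5 s. Less than 2 N on a pan takes it to its stop, then an overload spring under the pan gives 1 mm for 5 N. Pivot to pan centre 120 mm
- blue_mid (a point): centre (half-way up, 39 mm above the base) of the one blue-capped bottle, about 165 g: white round bottle with a blue screw cap, upright, body 36 mm across and 64 mm tall, cap 25 mm across, 78 mm tall in all; z is the bottle's own axis
- red_1_mid (a point): centre (half-way up, 39 mm above the base) of one of the three red-capped bottles, about 55 g each: white round bottle with a red screw cap, upright, body 36 mm across and 64 mm tall, cap 25 mm across, 78 mm tall in all; z is the bottle's own axis
- red_2_mid (a point): centre (half-way up, 39 mm above the base) of one of the three red-capped bottles, about 55 g each: white round bottle with a red screw cap, upright, body 36 mm across and 64 mm tall, cap 25 mm across, 78 mm tall in all; z is the bottle's own axis
- red_3_mid (a point): centre (half-way up, 39 mm above the base) of one of the three red-capped bottles, about 55 g each: white round bottle with a red screw cap, upright, body 36 mm across and 64 mm tall, cap 25 mm across, 78 mm tall in all; z is the bottle's own axis
- carrier_left: dark round bottle carrier, 113 mm across, locked on the left pan (left is +y) and moving up and down with it: three cups in a triangle, 36 mm from the pan's centre, 62 mm from each other. Three steel leaf springs in each cup hold a bottle by its body. More than 20 N on the cups would spoil the balance. Origin under the pan's centre, 32 mm below the cup floors
- cup_left_back (a point): the cup farthest from the robot of the left carrier: point where a fully seated bottle's centre lies, 39 mm above the cup's floor, 7.5 mm above its mouth; moves with the pan. Bore 41 mm, springs close it to 33 mm: a bottle meets them 20 mm above the floor, takes 5 to 9 N to press past and 6 to 9 N to draw out. Keep fingers off neighbours: close them at right angles to the line from cup to pan centre
- cup_left_front_l (a point): the cup at the front left of the left carrier: point where a fully seated bottle's centre lies, 39 mm above the cup's floor, 7.5 mm above its mouth; moves with the pan. Bore 41 mm, springs close it to 33 mm: a bottle meets them 20 mm above the floor, takes 5 to 9 N to press past and 6 to 9 N to draw out. Keep fingers off neighbours: close them at right angles to the line from cup to pan centre
- cup_left_front_r (a point): the cup at the front right of the left carrier: point where a fully seated bottle's centre lies, 39 mm above the cup's floor, 7.5 mm above its mouth; moves with the pan. Bore 41 mm, springs close it to 33 mm: a bottle meets them 20 mm above the floor, takes 5 to 9 N to press past and 6 to 9 N to draw out. Keep fingers off neighbours: close them at right angles to the line from cup to pan centre
- carrier_right: dark round bottle carrier, 113 mm across, locked on the right pan (left is +y) and moving up and down with it: three cups in a triangle, 36 mm from the pan's centre, 62 mm from each other. Three steel leaf springs in each cup hold a bottle by its body. More than 20 N on the cups would spoil the balance. Origin under the pan's centre, 32 mm below the cup floors
- cup_right_back (a point): the cup farthest from the robot of the right carrier: point where a fully seated bottle's centre lies, 39 mm above the cup's floor, 7.5 mm above its mouth; moves with the pan. Bore 41 mm, springs close it to 33 mm: a bottle meets them 20 mm above the floor, takes 5 to 9 N to press past and 6 to 9 N to draw out. Keep fingers off neighbours: close them at right angles to the line from cup to pan centre
- cup_right_front_l (a point): the cup at the front left of the right carrier: point where a fully seated bottle's centre lies, 39 mm above the cup's floor, 7.5 mm above its mouth; moves with the pan. Bore 41 mm, springs close it to 33 mm: a bottle meets them 20 mm above the floor, takes 5 to 9 N to press past and 6 to 9 N to draw out. Keep fingers off neighbours: close them at right angles to the line from cup to pan centre
- cup_right_front_r (a point): the cup at the front right of the right carrier: point where a fully seated bottle's centre lies, 39 mm above the cup's floor, 7.5 mm above its mouth; moves with the pan. Bore 41 mm, springs close it to 33 mm: a bottle meets them 20 mm above the floor, takes 5 to 9 N to press past and 6 to 9 N to draw out. Keep fingers off neighbours: close them at right angles to the line from cup to pan centre
- timer: white timer with three buttons, 66 x 66 x 19 mm, a bystander lying to the right of the balance; origin at the centre of its underside
- stud_1: threaded clamp rod with black end knobs, 218 mm long, lying, a bystander lying to the right of the balance; origin at the centre of its underside

How it is judged:
By the outcome, as a careful person would: the job done as asked, in the order asked, and still so for the second after the job is handed in, with the robot touching nothing.
It also fails if it takes over 48 s, if anything falls off the work surface, if the arm or the gripper's body presses on something with over 40 N, if the wrist force passes 120 N, or if a joint passes its speed limit or range.

## Working session

There is one attempt and no reset: what is moved stays moved. The work goes in short steps, Python scripts to look and compute and a tool call to move; the robot and the scene stay as the last step left them, time stands still between calls to the robot, and variables do not carry over. Pictures are saved under pics/ and viewed, and the job is handed in when it is done.

Besides the shell and the picture viewer there is one more tool, called after ">>>" as name(argument=value, ...), one argument or row to a line, values as JSON. play_rows: Moves the arm, as the interface text tells. Its arguments: {"type":"object","properties":{"steps":{"type":"array"},"grip":{"type":"number"},"squeeze":{"type":"number"}},"required":["steps"]}

```bash
ls; mkdir -p pics
python3 - <<'E'
from rig import ctrl,cams
import cv2
print(ctrl.sense())
for n in ["scene","side","wrist"]:
    print(n,cams.camera_info(n))
    im=cams.capture(n); cv2.imwrite(f"pics/{n}0.png",im[:,:,::-1])
E
```

```text
pics
{'time_s': 0.0, 'joints': array([-1.41639320e+00,  3.13461274e-01,  1.49845268e+00, -4.29328472e-05,
        1.33098552e+00, -2.23388823e-01]), 'dq': array([1.40185913e-03, 1.62117081e-03, 7.32794043e-04, 1.95857840e-04,
       6.67426884e-04, 9.73332251e-05]), 'tau': array([ 9.24233827e-04, -4.12265396e+01, -2.59744585e+01, -1.22190795e-04,
        4.14663096e-03, -9.41474354e-06]), 'eef_pos': array([ 193.58946048, -487.66854613,  191.22346877]), 'ee_rot': array([-4.63464622e-04,  8.27308270e-01, -5.61747808e-01, -4.61064504e-04]), 'force': array([ 0.55289961,  0.07931453, -1.37313774]), 'wrist_torque': array([0.04573772, 0.01727627, 0.04313564]), 'grip_width': 1.0039652227956732}
scene {'fx': 481.54716133197707, 'fy': 481.54716133197707, 'cx': 258.5727624556198, 'cy': 187.03827201768655, 'xyz': array([-304.68188219,  403.27817014, 1129.82465138]), 'attitude': array([-0.49365281, -0.18046221,  0.30138661,  0.79555415])}
side {'fx': 491.8452753965592, 'fy': 491.8452753965592, 'cx': 263.115743393599, 'cy': 185.11500443107136, 'xyz': array([   86.00596754, -1154.92997388,   798.52500577]), 'attitude': array([ 0.84911892,  0.49628615, -0.08238281, -0.16096643])}
wrist {'fx': 294.9167018836702, 'fy': 294.9167018836702, 'cx': 257.0818992763364, 'cy': 189.39566462526017, 'xyz': array([ 265.12498843, -459.12036893,  373.401845  ]), 'attitude': array([ 0.81785942, -0.12631039,  0.08634598, -0.55470354])}
```

View pics/scene0.png

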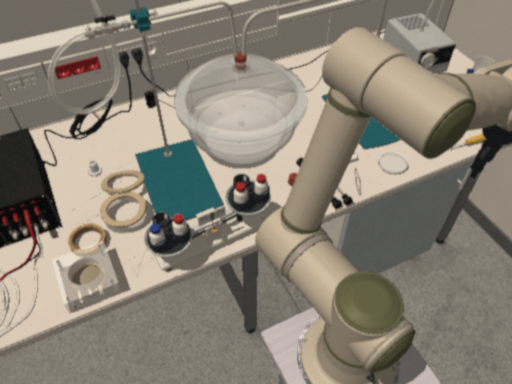

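View pics/side0.png

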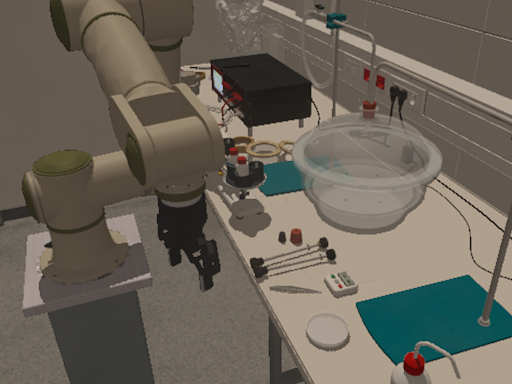

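View pics/wrist0.png

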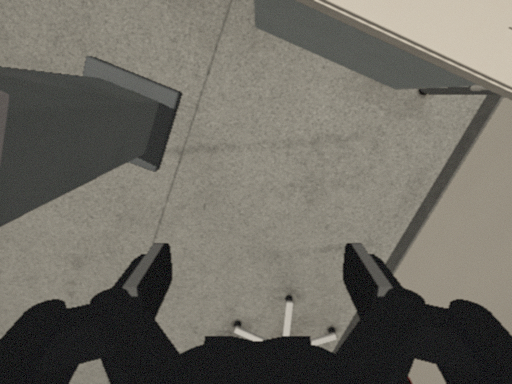

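```bash
cat > h.py <<'E'
import numpy as np, cv2
from scipy.spatial.transform import Rotation as R
from rig import ctrl,cams
def rot(q): return R.from_quat([q[1],q[2],q[3],q[0]]).as_matrix()
def ray(ci,px):
    d=np.array([(px[0]-ci["cx"])/ci["fx"],-(px[1]-ci["cy"])/ci["fy"],-1.])
    d=rot(ci["attitude"])@d
    return ci["xyz"],d/np.linalg.norm(d)
def proj(ci,p):
    c=rot(ci["attitude"]).T@(np.asarray(p,float)-ci["xyz"])
    return np.array([ci["cx"]+ci["fx"]*c[0]/-c[2],ci["cy"]-ci["fy"]*c[1]/-c[2]])
def tri(rays):
    A=np.zeros((3,3));b=np.zeros(3)
    for o,d in rays:
        M=np.eye(3)-np.outer(d,d);A+=M;b+=M@o
    return np.linalg.solve(A,b)
def atz(ci,px,z):
    o,d=ray(ci,px); return o+d*(z-o[2])/d[2]
E
python3 - <<'E'
from h import *
for n in ["scene","side"]:
    im=cams.capture(n)
    for t in ["carrier_left","carrier_right","blue_mid","red_1_mid","cup_left_back","cup_left_front_l","cup_left_front_r","cup_right_back","cup_right_front_l","cup_right_front_r","beam"]:
        try: print(n,t,[(np.round(d["pixel"]).tolist(),round(d["p"],2)) for d in cams.tip_of(n,t)])
        except Exception as e: print(t,e)
    x=(120,160,170,110) if n=="scene" else (200,120,100,110)
    c=im[x[1]:x[1]+x[3],x[0]:x[0]+x[2]]
    cv2.imwrite(f"pics/{n}z.png",cv2.resize(c,None,fx=4.5,fy=4.5,interpolation=cv2.INTER_CUBIC)[:,:,::-1])
print(ctrl.sense()["time_s"])
E
```

```text
scene carrier_left [([169.0, 241.0], 0.64), ([159.0, 216.0], 0.27)]
scene carrier_right [([250.0, 204.0], 0.71)]
scene blue_mid [([157.0, 237.0], 0.55), ([166.0, 242.0], 0.26)]
scene red_1_mid [([236.0, 195.0], 0.78)]
scene cup_left_back [([159.0, 215.0], 0.63)]
scene cup_left_front_l [([156.0, 236.0], 0.95), ([182.0, 228.0], 0.89)]
scene cup_left_front_r [([156.0, 236.0], 0.95), ([182.0, 228.0], 0.89)]
scene cup_right_back [([239.0, 177.0], 0.56)]
scene cup_right_front_l [([239.0, 197.0], 0.91), ([264.0, 186.0], 0.8)]
scene cup_right_front_r [([239.0, 197.0], 0.91), ([264.0, 186.0], 0.8)]
beam it knows: blue_mid, carrier_left, carrier_right, cup_left_back, cup_left_front, cup_right_back, cup_right_front, red_1_mid, red_2_mid, red_3_mid, stud, timer
side carrier_left [([243.0, 170.0], 0.43)]
side carrier_right [([243.0, 186.0], 0.96)]
side blue_mid []
side red_1_mid [([233.0, 160.0], 0.67), ([244.0, 170.0], 0.56)]
side cup_left_back [([233.0, 161.0], 0.64), ([225.0, 138.0], 0.43)]
side cup_left_front_l [([215.0, 142.0], 0.54)]
side cup_left_front_r [([215.0, 142.0], 0.54)]
side cup_right_back [([256.0, 163.0], 0.82), ([214.0, 143.0], 0.22)]
side cup_right_front_l [([240.0, 170.0], 0.77)]
side cup_right_front_r [([240.0, 170.0], 0.77)]
beam it knows: blue_mid, carrier_left, carrier_right, cup_left_back, cup_left_front, cup_right_back, cup_right_front, red_1_mid, red_2_mid, red_3_mid, stud, timer
1.25
```

View pics/scenez.png

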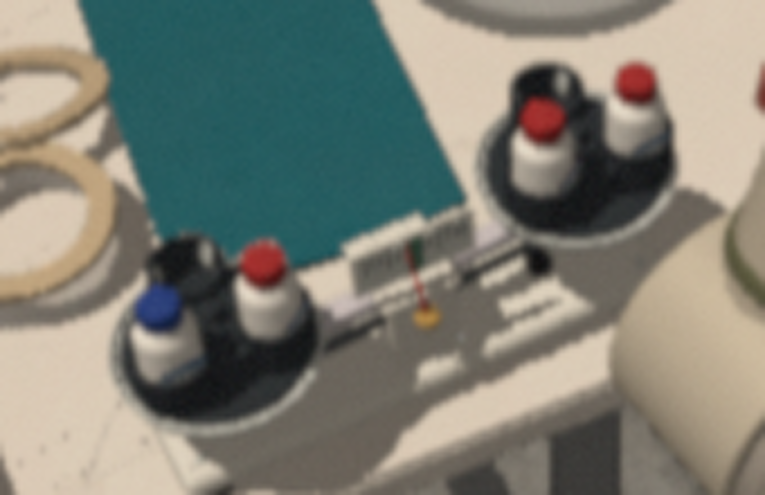

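View pics/sidez.png

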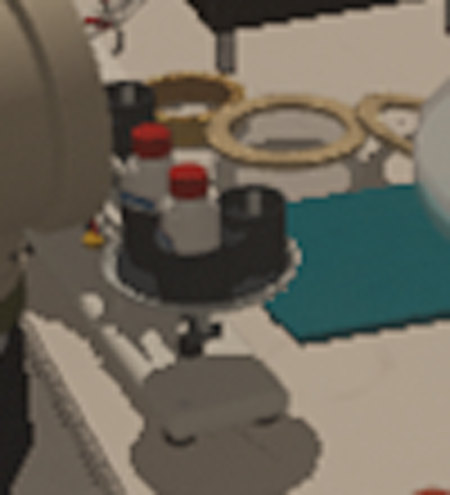

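Run:
```python
from h import *
s=cams.camera_info("scene");d=cams.camera_info("side")
for a,b in [((240.7,186.),(233.8,150.)),((261.3,177.3),(241.8,159.1)),((239,197),(233,160.5)),((264,186),(240,170)),((239,177),(256,163))]:
    ra,rb=ray(s,a),ray(d,b); p=tri([ra,rb]); print(p.round(1),(proj(s,p)-a).round(1),(proj(d,p)-b).round(1))
# cups at nominal z
for z in [100,110,120,130]:
    print(z,[atz(s,p,z)[:2].round(1).tolist() for p in [(155.6,226.7),(178.7,217.1),(240.7,186),(261.3,177.3)]])
```

```text
[447.5  68.1 192.6] [-0.1 -0.3] [-0.2  0.2]
[451.2   6.2 191.8] [-0.  -0.1] [-0.1  0.1]
[445.   75.3 155.7] [-0.2 -0.5] [-0.4  0.4]
[443.3   1.4 162.1] [0. 0.] [ 0. -0.]
[507.5  44.5 152.5] [0.3 0.7] [ 0.5 -0.5]
100 [[489.9, 297.8], [493.2, 232.0], [520.6, 35.1], [524.7, -32.6]]
110 [[482.2, 298.9], [485.4, 233.7], [512.6, 38.7], [516.7, -28.3]]
120 [[474.5, 299.9], [477.7, 235.3], [504.6, 42.3], [508.6, -24.1]]
130 [[466.7, 300.9], [469.9, 237.0], [496.5, 45.9], [500.5, -19.9]]
```

Run:
```python
from h import *
s=cams.camera_info("scene");d=cams.camera_info("side")
print("rod base",atz(s,(168,155),5)[:2].round(), "rod from scene top (143,30) at z=400,500",atz(s,(143,30),400).round(),atz(s,(143,30),500).round())
print("bowl base-ish front", atz(s,(243,163),0)[:2].round())
print("bowl rim triang: L/R", tri([ray(s,(241,62+40)),ray(d,(366,155))]).round())
print("bowl rim front edges at z 150,200",[atz(s,p,z)[:2].round().tolist() for z in(150,200) for p in((180,112),(240,145),(305,105))])
```

```text
rod base [824. 158.] rod from scene top (143,30) at z=400,500 [926. 141. 400.] [758. 177. 500.]
bowl base-ish front [688. -50.]
bowl rim triang: L/R [783. -89. 177.]
bowl rim front edges at z 150,200 [[841.0, 92.0], [626.0, -13.0], [701.0, -276.0], [783.0, 108.0], [578.0, 8.0], [649.0, -242.0]]
```

>>> play_rows(
  steps=[
    [[0, 0, -0.06], [0, 0, 0]],
    [[0, 0, -0.06], [0, 0, 0]],
    [[-0.02, -0.018, -0.05], [0, 0, 0]],
    [[-0.046, -0.039, 0], [0, 0, 0]],
    [[-0.046, -0.039, 0], [0, 0, 0]],
    [[-0.046, -0.039, 0], [0, 0, 0]],
    [[-0.046, -0.039, 0], [0, 0, 0]],
    [[-0.046, -0.039, 0], [0, 0, 0]],
    [[-0.046, -0.039, 0], [0, 0, 0]],
    [[-0.046, -0.039, 0], [0, 0, 0]],
    [[-0.046, -0.039, 0], [0, 0, 0]],
    [[-0.046, -0.039, 0], [0, 0, 0]],
    [[-0.046, -0.039, 0], [0, 0, 0]],
    [[-0.01, -0.01, 0], [0, 0, 0]],
    [[0, 0, 0], [0, 0, 0]],
    [[0, 0, 0], [0, 0, 0]],
  ],
  grip=0,
)

```text
time_s: 2.85
eef_pos: [349.3, -31.2, 319.3]
ee_rot: [0.0, 0.827, -0.562, -0.0]
force: [-0.1, -0.9, -0.4]
grip_width: 0.996
```

Run:
```python
from h import *
print(ctrl.sense()["eef_pos"],ctrl.sense()["ee_rot"])
ci=cams.camera_info("wrist"); im=cams.capture("wrist"); np.save("ci1.npy",ci,allow_pickle=True); print(ci)
cv2.imwrite("pics/w1.png",cv2.resize(im,(768,576),interpolation=cv2.INTER_CUBIC)[:,:,::-1])
for p in [(447.5,68.1,192),(451,6,192),(435.7,305.1,170),(438.7,243.7,170)]: print(proj(ci,p).round(1)*1.5)
```

```text
[349.34715099 -31.17756747 319.26216407] [ 1.54017981e-04  8.27343458e-01 -5.61696340e-01 -8.06504235e-06]
{'fx': 294.9167018836702, 'fy': 294.9167018836702, 'cx': 257.0818992763364, 'cy': 189.39566462526017, 'xyz': array([420.86227646,  -2.31367517, 501.33732191]), 'attitude': array([ 0.81781428, -0.12686633,  0.0859532 , -0.55470423])}
[297.6  59.1]
[390.9  93. ]
[-61.65 -70.05]
[ 38.7  -32.85]
```

View pics/w1.png

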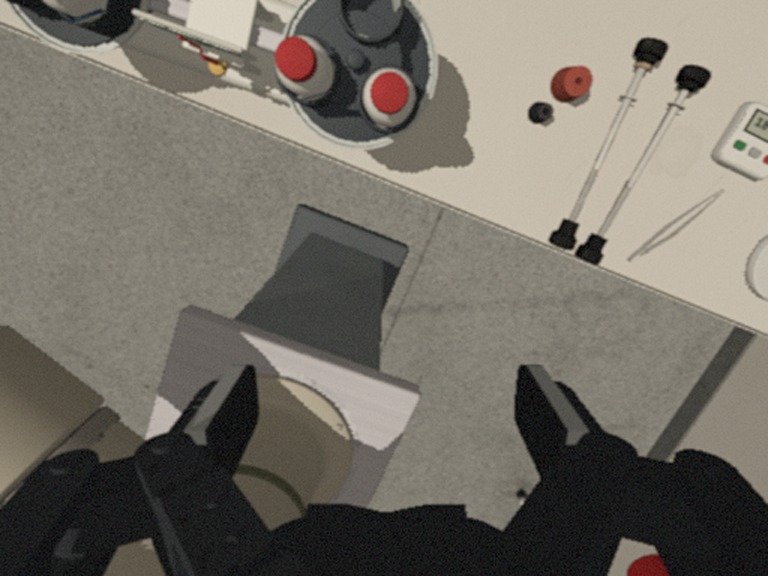

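>>> play_rows(
  steps=[
    [[0.02, -0.05, 0], [0, 0, 0]],
    [[0.02, -0.05, 0], [0, 0, 0]],
    [[0, 0, 0], [0, 0, -0.183]],
    [[0, 0, 0], [0, 0, -0.183]],
    [[0, 0, 0], [0, 0, -0.183]],
    [[0, 0, 0], [0, 0, -0.183]],
    [[0, 0, 0], [0, 0, -0.183]],
    [[0, 0, 0], [0, 0, 0]],
    [[0, 0, 0], [0, 0, 0]],
  ],
)

```text
time_s: 3.8
eef_pos: [430.1, -31.9, 319.3]
ee_rot: [0.0, 0.971, -0.238, -0.0]
force: [0.5, -0.3, 0.1]
grip_width: 1.004
```

```bash
cat > look.py <<'E'
from h import *
import sys
s=ctrl.sense(); print(s["eef_pos"].round(1),s["ee_rot"].round(4),s["joints"].round(2))
ci=cams.camera_info("wrist"); im=cams.capture("wrist"); n=sys.argv[1]
np.save(f"ci_{n}.npy",ci,allow_pickle=True); np.save(f"im_{n}.npy",im)
cv2.imwrite(f"pics/{n}.png",cv2.resize(im,(768,576),interpolation=cv2.INTER_CUBIC)[:,:,::-1])
for t in ["cup_left_back","cup_left_front","cup_right_back","cup_right_front"]:
    print(t,[(np.round(d["pixel"],1).tolist(),round(d["p"],2)) for d in cams.tip_of("wrist",t)])
for c in ["red","blue"]:
    h=cv2.cvtColor(im,cv2.COLOR_RGB2HSV)
    m=((h[...,1]>130)&(h[...,2]>60)&(((h[...,0]<8)|(h[...,0]>172)) if c=="red" else ((h[...,0]>105)&(h[...,0]<130)))).astype(np.uint8)
    k,l,st,ce=cv2.connectedComponentsWithStats(m)
    for i in range(1,k):
        if st[i][4]>60: print(c,ce[i].round(1),st[i].tolist(), "z192",atz(ci,ce[i],192).round(1)[:2],"z181",atz(ci,ce[i],181).round(1)[:2],"z170",atz(ci,ce[i],170).round(1)[:2])
E
python3 look.py w2
```

```text
[430.1 -31.9 319.3] [ 0.000e+00  9.713e-01 -2.377e-01 -1.000e-04] [-0.35  0.04  1.5  -0.    1.6   0.13]
cup_left_back []
cup_left_front []
cup_right_back [([288.9, 77.2], 0.85)]
cup_right_front [([255.3, 127.9], 0.94), ([227.9, 77.8], 0.78)]
red [225.3  73.5] [213, 61, 25, 26, 506] z192 [447.3  69.8] z181 [446.7  70.9] z170 [446.   72.1]
red [257.8 129.2] [247, 118, 23, 24, 424] z192 [450.8   7.4] z181 [450.3   6.4] z170 [449.8   5.3]
red [349.5 177.4] [339, 168, 21, 20, 308] z192 [515.5 -84.2] z181 [517.3 -88.6] z170 [519.  -92.9]
```

View pics/w2.png

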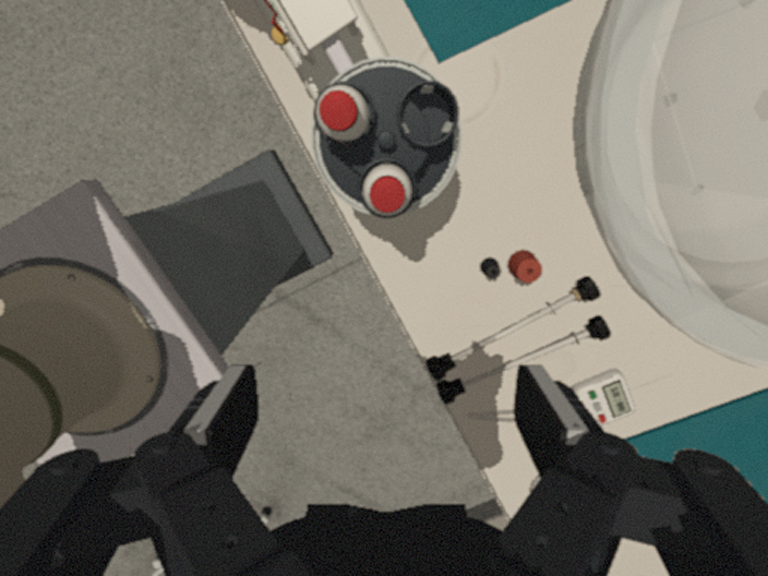

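>>> play_rows(
  steps=[
    [[-0.0266, -0.0552, 0], [0, 0, 0]],
    [[-0.0266, -0.0552, 0], [0, 0, 0]],
    [[-0.0266, -0.0552, 0], [0, 0, 0]],
    [[-0.0266, -0.0552, 0], [0, 0, 0]],
    [[-0.0266, -0.0552, 0], [0, 0, 0]],
    [[-0.0266, -0.0552, 0], [0, 0, 0]],
    [[0, 0, 0], [0, 0, 0]],
    [[0, 0, 0], [0, 0, 0]],
  ],
)

```text
time_s: 4.85
eef_pos: [437.0, 245.2, 319.0]
ee_rot: [0.0, 0.972, -0.234, -0.0]
force: [-0.9, 0.5, 1.2]
grip_width: 0.999
```

```bash
python3 look.py w3
python3 - <<'E'
from h import *
ci=np.load("ci_w2.npy",allow_pickle=True).item()
print("right empty mouth",atz(ci,(286.7,75.3),145.5).round(1))
E
```

```text
[437.  245.2 319. ] [ 3.000e-04  9.722e-01 -2.344e-01 -2.000e-04] [ 0.28  0.2   1.31 -0.    1.63  0.75]
cup_left_back [([287.8, 114.9], 0.67)]
cup_left_front [([228.8, 118.1], 0.93), ([253.4, 161.4], 0.65), ([253.5, 156.5], 0.27)]
cup_right_back []
cup_right_front [([324.9, 276.1], 0.89), ([286.9, 113.6], 0.37)]
red [257.3 165.3] [248, 155, 20, 22, 352] z192 [439.7 250.9] z181 [438.5 248.6] z170 [437.4 246.4]
red [329.3 288.8] [319, 278, 22, 22, 355] z192 [447.9  72. ] z181 [447.   63.4] z170 [446.1  54.7]
red [348.8 322.2] [341, 314, 18, 20, 238] z192 [450.6  14.1] z181 [449.8   3.4] z170 [449.1  -7.2]
blue [228.8 117.2] [219, 107, 21, 22, 353] z192 [436.5 308.8] z181 [435.2 308.6] z170 [434.  308.4]
right empty mouth [505.1  41.2 145.5]
```

View pics/w3.png

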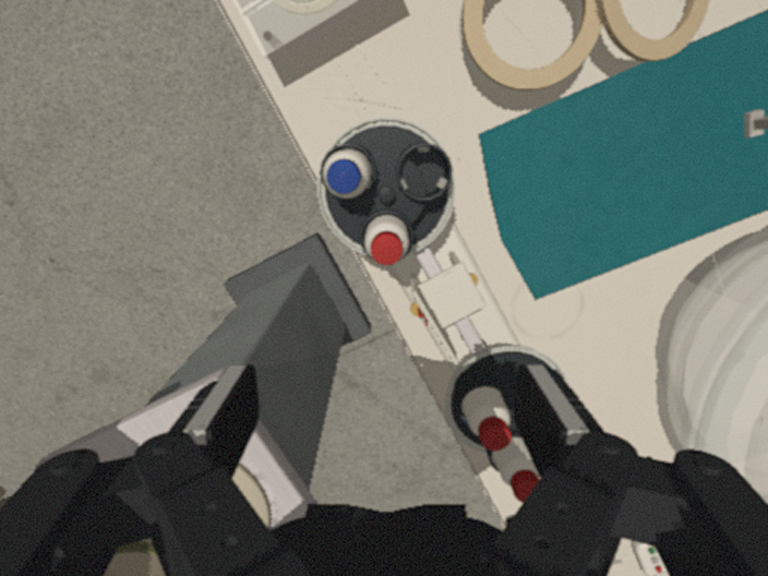

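>>> play_rows(
  steps=[
    [[0, 0, 0.045], [0, 0, 0]],
    [[0, 0, 0.045], [0, 0, 0]],
    [[0, 0, 0.045], [0, 0, 0]],
    [[0, 0, 0], [0, 0, 0]],
    [[0, 0, 0], [0, 0, 0]],
  ],
)

```text
time_s: 5.6
eef_pos: [437.7, 244.3, 219.3]
ee_rot: [-0.0, 0.972, -0.235, 0.0]
force: [0.2, 1.1, 0.7]
grip_width: 0.999
```

```bash
python3 look.py w4
python3 - <<'E'
from h import *
ci=np.load("ci_w4.npy",allow_pickle=True).item();p=ctrl.sense()["eef_pos"]
for z in (156,170): print(z,proj(ci,(p[0],p[1],z))*1.5)
E
```

```text
[437.7 244.3 219.3] [-2.000e-04  9.719e-01 -2.354e-01  4.000e-04] [0.27 0.24 1.52 0.   1.38 0.75]
cup_left_back [([292.3, 122.2], 0.86)]
cup_left_front []
cup_right_back [([255.3, 182.1], 0.68)]
cup_right_front []
red [256.2 191.2] [242, 176, 29, 31, 711] z192 [441.1 253.3] z181 [439.4 250.2] z170 [437.8 247. ]
blue [215.  125.5] [200, 110, 31, 32, 759] z192 [437.6 309.2] z181 [435.8 309. ] z170 [433.9 308.8]
156 [386.08908835 282.67891451]
170 [386.12962934 290.27309872]
```

View pics/w4.png

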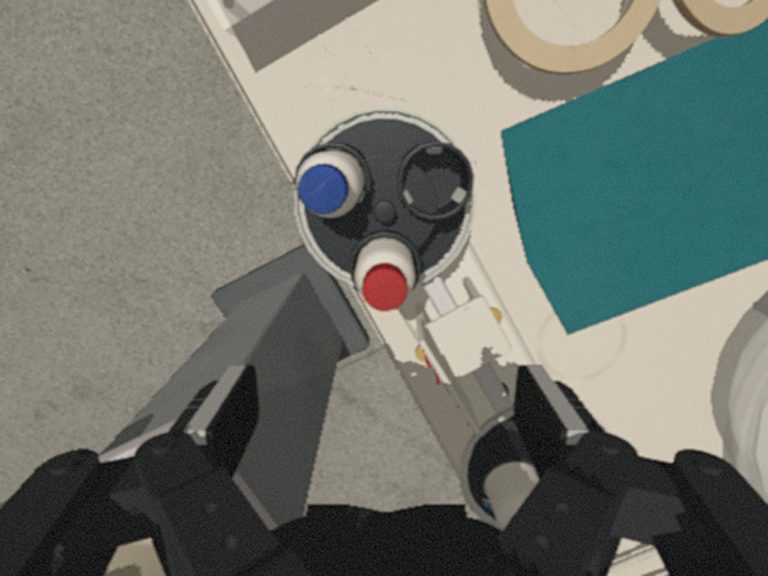

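>>> play_rows(
  steps=[
    [[0, 0, 0.05], [0, 0, 0]],
    [[0, 0, 0.045], [0, 0, 0]],
    [[0, 0, 0.0267], [0, 0, 0]],
    [[0, 0, 0], [0, 0, 0]],
    [[0, 0, 0], [0, 0, 0]],
    [[0, 0, 0], [0, 0, 0]],
  ],
)

```text
time_s: 6.45
eef_pos: [438.1, 244.9, 128.4]
ee_rot: [-0.001, 0.972, -0.235, 0.001]
force: [0.5, -0.1, -0.0]
grip_width: 1.006
```

```bash
python3 look.py w5
```

```text
[438.1 244.9 128.4] [-7.000e-04  9.720e-01 -2.349e-01  1.200e-03] [0.28 0.32 1.66 0.   1.16 0.75]
cup_left_back [([309.0, 138.2], 0.9)]
cup_left_front []
cup_right_back []
cup_right_front []
red [255.4 244.2] [232, 219, 47, 51, 1857] z192 [443.3 257.9] z181 [440.6 252.7] z170 [437.9 247.5]
blue [189.7 144.7] [163, 119, 54, 53, 2112] z192 [440.2 309.7] z181 [437.2 309.3] z170 [434.2 308.9]
```

View pics/w5.png

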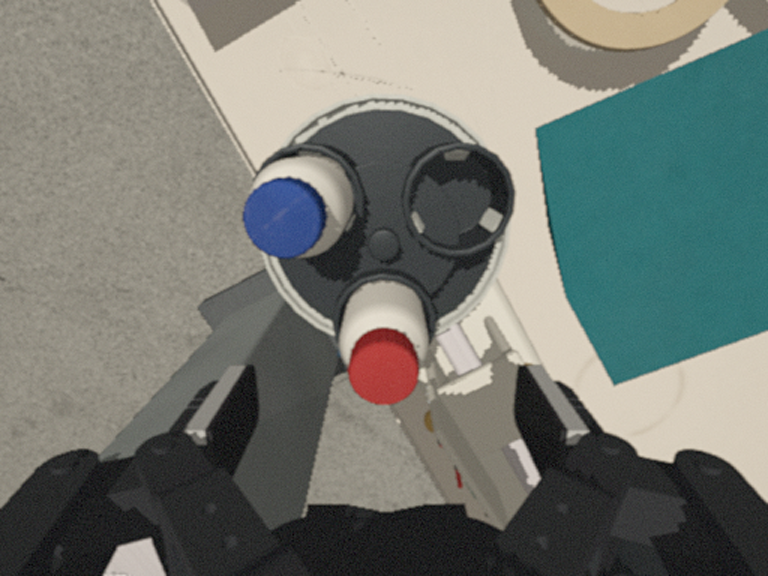

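Run:
```python
from h import *
for n in ["w4","w5","w3"]:
    ci=np.load(f"ci_{n}.npy",allow_pickle=True).item()
    for z in (160,165,170,175):
        c=rot(ci["attitude"]).T@(np.array((438,245.5,z))-ci["xyz"]); print(n,z,"depth",-c[2].round(1),proj(ci,(438,245.5,z)).round(1),"wid",(25*295/-c[2]).round(1))
# triangulate left mouth of the back cup and red top across w3,w5
w3=np.load("ci_w3.npy",allow_pickle=True).item();w5=np.load("ci_w5.npy",allow_pickle=True).item();w4=np.load("ci_w4.npy",allow_pickle=True).item()
print(tri([ray(w3,(424/1.5,172/1.5)),ray(w5,(459/1.5,200/1.5))]))
print("blue top",tri([ray(w3,(228.8,117.5)),ray(w4,(215,125.8)),ray(w5,(189.7,145.2))]))
print("red top",tri([ray(w3,(257.3,166)),ray(w4,(256.2,192.5)),ray(w5,(255.4,245.2))]))
```

```text
w4 160 depth 253.1 [257.2 189. ] wid 29.1
w4 165 depth 248.4 [257.2 190.8] wid 29.7
w4 170 depth 243.6 [257.3 192.6] wid 30.3
w4 175 depth 238.8 [257.3 194.6] wid 30.9
w5 160 depth 166.8 [257.3 238.5] wid 44.2
w5 165 depth 162.0 [257.4 242.7] wid 45.5
w5 170 depth 157.2 [257.4 247.1] wid 46.9
w5 175 depth 152.4 [257.4 251.9] wid 48.4
w3 160 depth 348.2 [258.1 163.8] wid 21.2
w3 165 depth 343.5 [258.2 164.7] wid 21.5
w3 170 depth 338.7 [258.2 165.7] wid 21.8
w3 175 depth 333.9 [258.2 166.7] wid 22.1
[490.00431493 279.89264133 123.13730372]
blue top [433.64731704 308.44030972 168.61907589]
red top [436.44372068 244.63060838 165.0969185 ]
```

>>> play_rows(
  steps=[
    [[0, 0, 0], [0, 0, 0]],
    [[0, 0, 0], [0, 0, 0]],
    [[0, 0, 0], [0, 0, 0]],
    [[0, 0, 0], [0, 0, 0]],
    [[0, 0, 0], [0, 0, 0]],
    [[0, 0, 0], [0, 0, 0]],
    [[0, 0, 0], [0, 0, 0]],
    [[0, 0, 0], [0, 0, 0]],
    [[0, 0, 0], [0, 0, 0]],
    [[0, 0, 0], [0, 0, 0]],
  ],
  grip=1,
  squeeze=40,
)

```text
time_s: 7.7
eef_pos: [437.2, 244.7, 126.8]
ee_rot: [-0.0, 0.972, -0.235, 0.0]
force: [-0.1, -1.3, 3.5]
grip_width: 0.263
```

```bash
python3 look.py w6 | tail -4; python3 -c "
from h import *
s=ctrl.sense();print(s['force'],s['grip_width'],s['eef_pos'])"
```

```text
cup_right_back []
cup_right_front []
red [257.3 244.5] [235, 219, 46, 51, 1894] z192 [443.6 258. ] z181 [440.9 252.7] z170 [438.3 247.4]
blue [190.6 144.1] [164, 118, 54, 54, 2160] z192 [440.3 309.5] z181 [437.3 309.1] z170 [434.4 308.8]
[-1.01366301 -1.09378944  2.35128195] 0.2663338712427849 [437.25750684 244.65012276 126.81051563]
```

View pics/w6.png

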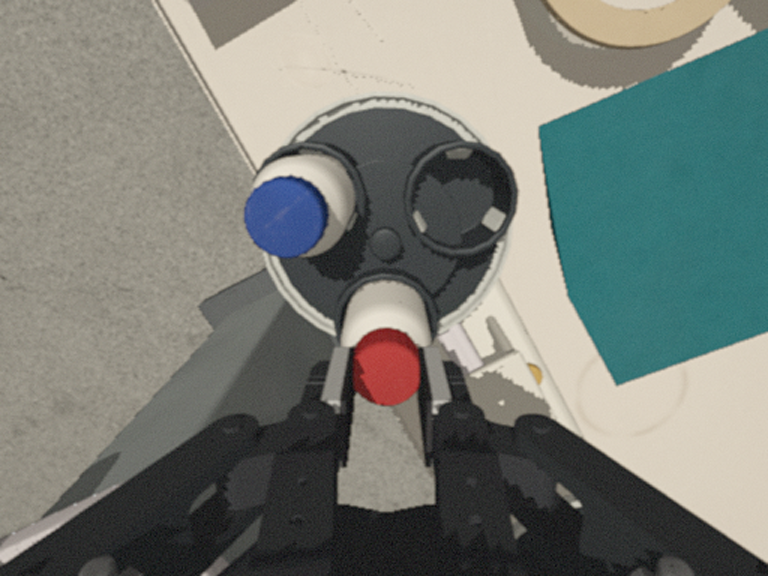

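>>> play_rows(
  steps=[
    [[0, 0, -0.0133], [0, 0, 0]],
    [[0, 0, -0.0133], [0, 0, 0]],
    [[0, 0, -0.0067], [0, 0, 0]],
    [[0, 0, -0.0067], [0, 0, 0]],
    [[0, 0, -0.0067], [0, 0, 0]],
    [[0, 0, -0.0067], [0, 0, 0]],
    [[0, 0, -0.0067], [0, 0, 0]],
    [[0, 0, -0.0067], [0, 0, 0]],
    [[0, 0, -0.0067], [0, 0, 0]],
    [[0, 0, -0.0067], [0, 0, 0]],
    [[0, 0, -0.0067], [0, 0, 0]],
    [[0, 0, 0], [0, 0, 0]],
  ],
)

```text
time_s: 9.15
eef_pos: [437.6, 244.8, 192.7]
ee_rot: [-0.0, 0.972, -0.235, 0.001]
force: [1.2, -0.2, -0.4]
grip_width: 0.263
```

```bash
python3 look.py w7 | tail -4; python3 -c "
from h import *
s=ctrl.sense();print(s['force'],s['grip_width'],s['eef_pos'])"
```

```text
cup_right_front [([255.9, 217.7], 0.47)]
red [257.2 244.3] [235, 219, 45, 51, 1876] z192 [427.9 226.7] z181 [425.2 221.5] z170 [422.6 216.3]
red [364.5 373. ] [351, 362, 29, 22, 241] z192 [452.3  83.6] z181 [451.1  69.8] z170 [449.9  55.9]
blue [209.5 129.6] [191, 112, 37, 36, 1005] z192 [437.6 309.6] z181 [435.5 309.3] z170 [433.4 309.1]
[-0.70751836 -0.69433861 -0.79886482] 0.25769372318978884 [437.12271851 244.63665386 191.6944837 ]
```

View pics/w7.png

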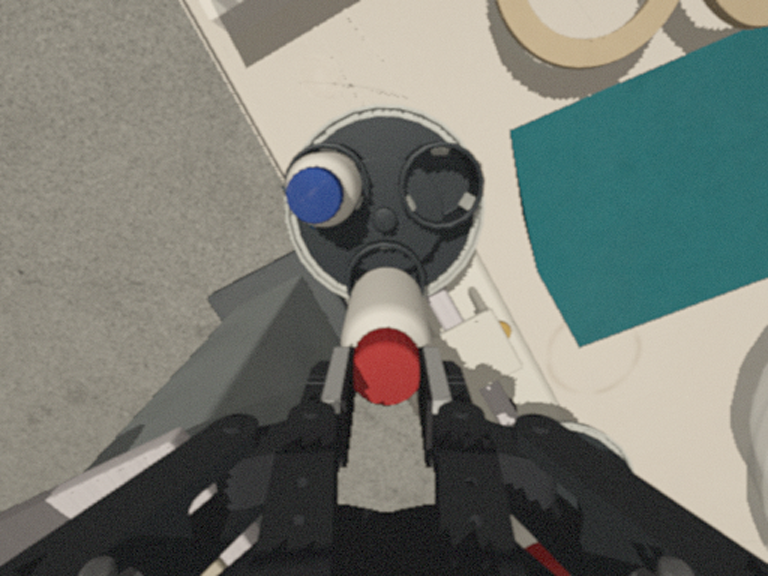

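>>> play_rows(
  steps=[
    [[0, 0, -0.04], [0, 0, 0]],
    [[0, 0, -0.04], [0, 0, 0]],
    [[0.04, 0.04, 0], [0, 0, 0]],
    [[0.04, 0.04, 0], [0, 0, 0]],
    [[0.04, 0.04, 0], [0, 0, 0]],
    [[0.04, 0.04, 0], [0, 0, 0]],
    [[0.0416, 0.0417, 0], [0, 0, 0]],
    [[0, 0, 0], [0, 0, 0.1895]],
    [[0, 0, 0], [0, 0, 0.1895]],
    [[0, 0, 0], [0, 0, 0.1895]],
    [[0, 0, 0], [0, 0, 0.1895]],
    [[0, 0, 0], [0, 0, 0.1895]],
    [[0, 0, 0], [0, 0, 0.1895]],
    [[0, 0, 0], [0, 0, 0.1895]],
    [[0, 0, 0], [0, 0, 0]],
    [[0, 0, 0], [0, 0, 0]],
  ],
)

```text
time_s: 11.0
eef_pos: [502.6, 41.1, 251.8]
ee_rot: [0.0, 0.728, -0.686, -0.0]
force: [-0.3, 1.2, -0.7]
grip_width: 0.261
```

```bash
python3 look.py w8 ; python3 -c "
from h import *
s=ctrl.sense();print(s['force'],s['grip_width'],s['eef_pos'])
for n in ['scene','side']:
    im=cams.capture(n); x=(200,120,130,110) if n=='scene' else (190,70,120,130)
    cv2.imwrite(f'pics/{n}1.png',cv2.resize(im[x[1]:x[1]+x[3],x[0]:x[0]+x[2]],None,fx=4.5,fy=4.5,interpolation=2)[:,:,::-1])
"
```

```text
[502.6  41.1 251.8] [ 1.000e-04  7.275e-01 -6.861e-01 -1.000e-04] [-0.15  0.23  1.45  0.    1.46  1.36]
cup_left_back [([27.5, 176.4], 0.96)]
cup_left_front [([65.0, 226.2], 0.59)]
cup_right_back [([257.3, 178.2], 0.56)]
cup_right_front []
red [397.8 130.3] [384, 119, 29, 23, 527] z192 [559.6 -69.4] z181 [558.7 -74.6] z170 [557.8 -79.9]
red [257.1 244.4] [236, 219, 44, 51, 1870] z192 [450.1  38.1] z181 [444.2  37.7] z170 [438.3  37.4]
red [217.2 235.1] [210, 229, 16, 14, 105] z192 [457.2  74.7] z181 [451.6  76. ] z170 [446.1  77.3]
red [296.2 234.9] [288, 229, 15, 13, 94] z192 [461.7   3.3] z181 [456.4   1.4] z170 [451.   -0.6]
[-0.00862714  0.26934238  0.63196133] 0.2580996539808716 [502.6266242   41.04686899 251.93346106]
```

View pics/w8.png

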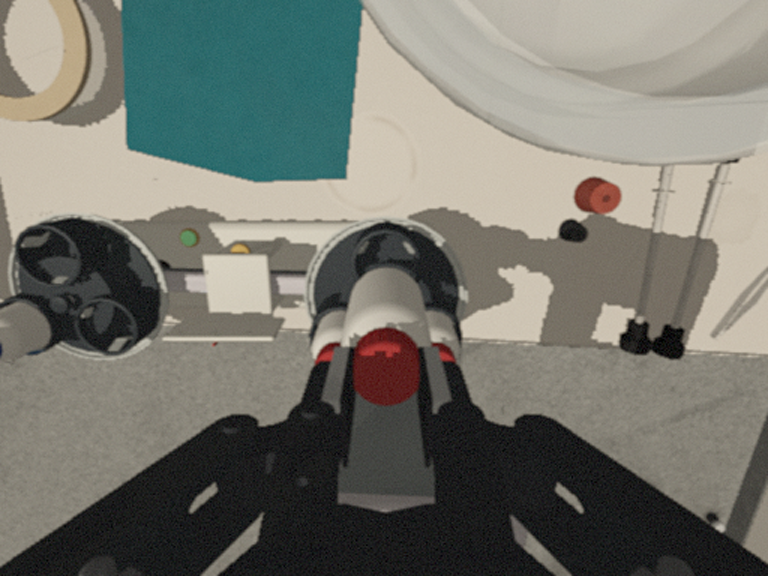

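View pics/side1.png

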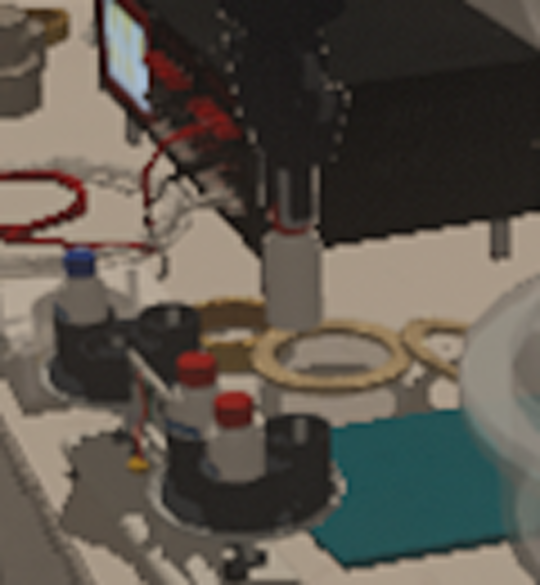

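View pics/scene1.png

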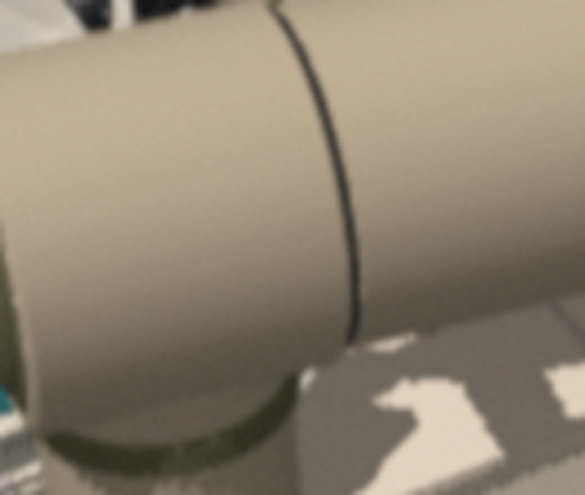

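```bash
cat > ov.py <<'E'
from h import *
import sys
def circ(im,ci,c,r,col,f):
    t=np.linspace(0,2*np.pi,73)
    pts=np.array([proj(ci,(c[0]+r*np.cos(a),c[1]+r*np.sin(a),c[2])) for a in t])
    return pts
def draw(name,im,ci,circs,box,f,out):
    x,y,w,h=box
    c=cv2.resize(im[y:y+h,x:x+w],None,fx=f,fy=f,interpolation=2)[:,:,::-1].copy()
    for cc,r,col in circs:
        p=circ(c,ci,cc,r,col,f); p=((p+0.5-[x,y])*f).astype(np.int32)
        cv2.polylines(c,[p],True,col,1)
    cv2.imwrite(out,c)
E
python3 - <<'E'
from ov import *
import glob
ci=np.load("ci_w8.npy",allow_pickle=True).item();im=np.load("im_w8.npy")
b=(503.6,41.2); base=252-126.8+92
cs=[((*b,base),18,(0,255,0)),((*b,base+78),12.5,(0,255,255)),((503.7,41,143),20.5,(255,0,255)),((447.4,69.2,189.5),12.5,(255,255,0)),((451,7,189.5),12.5,(255,255,0))]
draw("w8",im,ci,cs,(180,130,160,150),5,"pics/ow8.png")
d=cams.camera_info("side"); ims=cams.capture("side")
draw("s",ims,d,cs,(220,100,80,90),6.5,"pics/os8.png")
E
```

```text
(no output)
```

View pics/ow8.png

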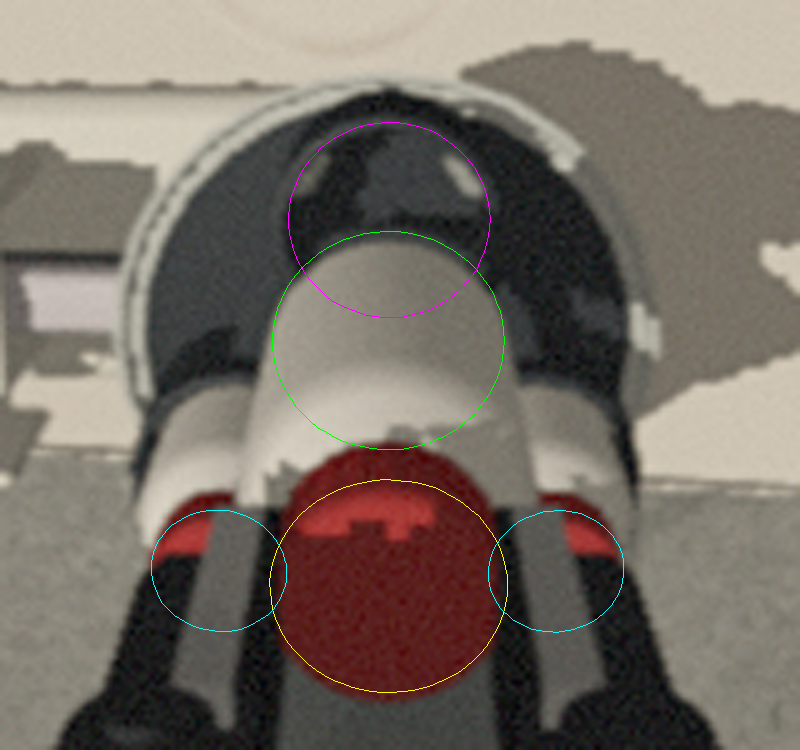

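View pics/os8.png

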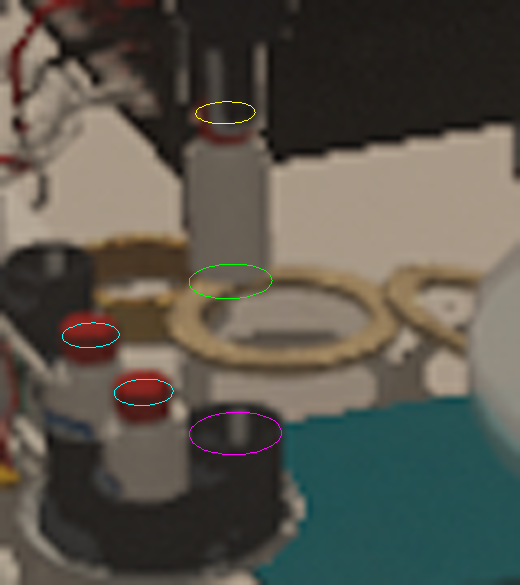

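Run:
```python
from ov import *
def f(n,box,cs,out,k):
    ci=np.load(f"ci_{n}.npy",allow_pickle=True).item();im=np.load(f"im_{n}.npy")
    im=np.clip(255*(im/255.)**0.45,0,255).astype(np.uint8)
    draw(n,im,ci,cs,box,k,out)
f("w8",(225,145,65,60),[((503.7,41,145.5),20.5,(255,0,255)),((505.2,41,145.5),20.5,(0,255,0))],"pics/e8.png",10)
f("w2",(200,30,120,120),[((503.7,41,145.5),20.5,(255,0,255)),((505.2,41,145.5),20.5,(0,255,0)),((447.4,69.2,192),12.5,(255,255,0)),((451,7,192),12.5,(255,255,0))],"pics/e2.png",5)
```

```text
(no output)
```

View pics/e8.png

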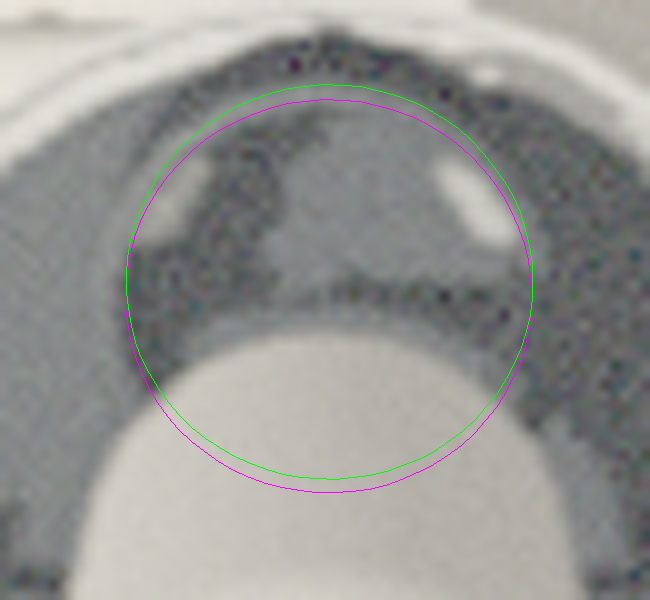

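View pics/e2.png

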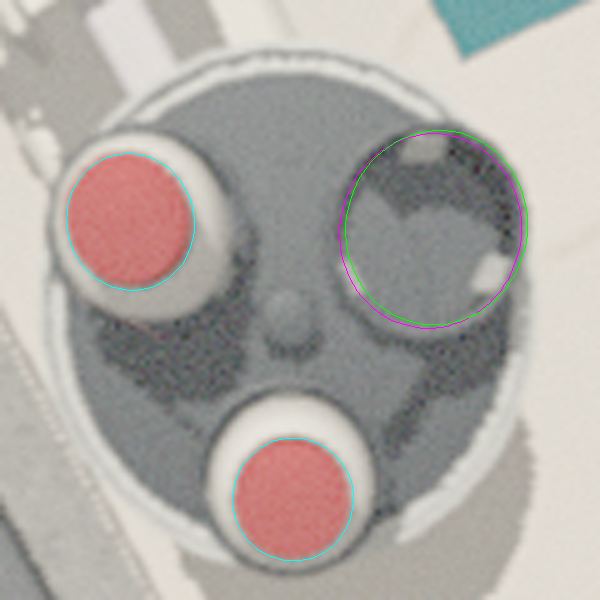

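>>> play_rows(
  steps=[
    [[0, -0.0008, 0.03], [0, 0, 0]],
    [[0, 0, 0.03], [0, 0, 0]],
    [[0, 0, 0.0267], [0, 0, 0]],
    [[0, 0, 0], [0, 0, 0]],
    [[0, 0, 0], [0, 0, 0]],
  ],
)

```text
time_s: 11.9
eef_pos: [503.5, 41.0, 187.6]
ee_rot: [-0.0, 0.726, -0.687, 0.0]
force: [-0.8, -0.2, -0.8]
grip_width: 0.259
```

```bash
python3 look.py w9 | head -1
python3 - <<'E'
from ov import *
ci=np.load("ci_w9.npy",allow_pickle=True).item();im=np.load("im_w9.npy")
p=ctrl.sense()["eef_pos"]
b=p[:2]; base=p[2]-34.8
cs=[((*b,base),18,(0,255,0)),((*b,base+78),12.5,(0,255,255)),((503.4,41,145.5),20.5,(255,0,255))]
g=lambda im:np.clip(255*(im/255.)**0.5,0,255).astype(np.uint8)
draw("w9",g(im),ci,cs,(180,130,160,150),5,"pics/ow9.png")
d=cams.camera_info("side"); ims=cams.capture("side")
draw("s",g(ims),d,cs,(220,100,80,90),6.5,"pics/os9.png")
E
```

```text
[503.5  41.  187.6] [-1.000e-04  7.262e-01 -6.875e-01  2.000e-04] [-0.15  0.27  1.56 -0.    1.31  1.36]
```

View pics/ow9.png

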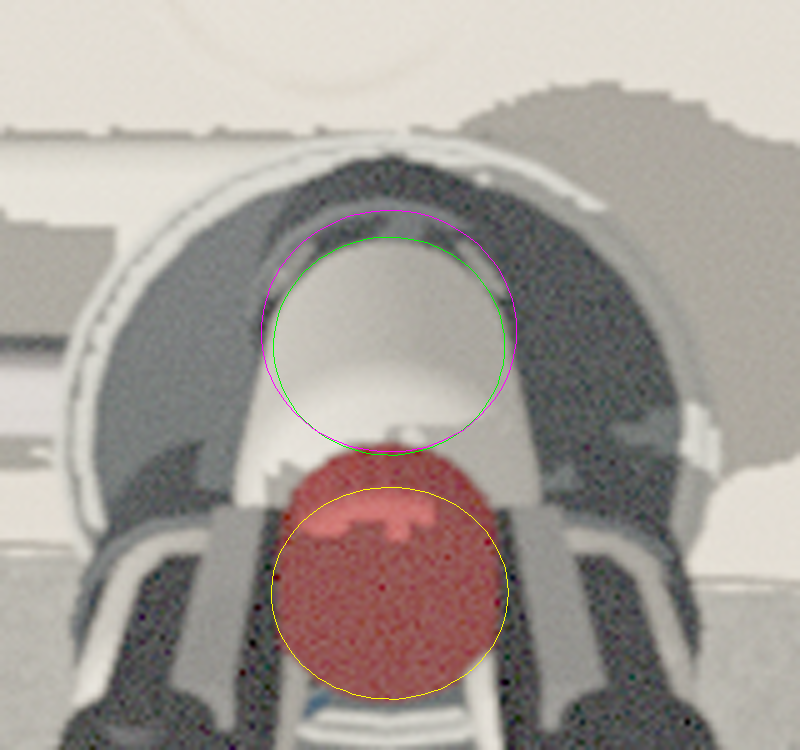

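View pics/os9.png

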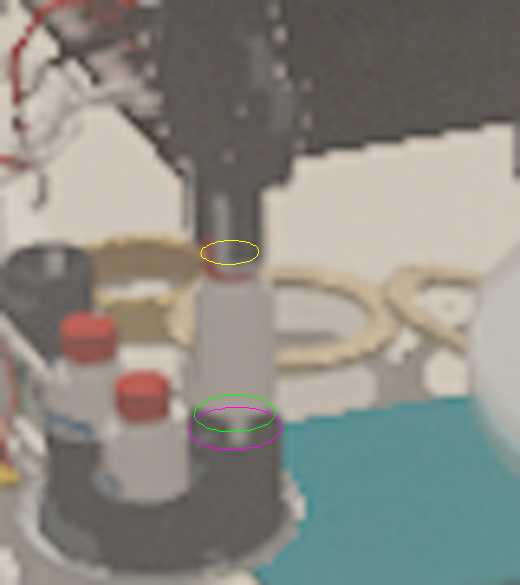

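>>> play_rows(
  steps=[
    [[0, 0.0012, 0], [0, 0, 0]],
    [[0, 0, 0.009], [0, 0, 0]],
    [[0, 0, 0.009], [0, 0, 0]],
    [[0, 0, 0], [0, 0, 0]],
  ],
)

```text
time_s: 12.6
eef_pos: [501.7, 41.1, 172.1]
ee_rot: [0.001, 0.726, -0.688, -0.001]
force: [0.6, -0.4, -0.2]
grip_width: 0.26
```

```bash
python3 look.py w10 | head -1
python3 - <<'E'
from ov import *
ci=np.load("ci_w10.npy",allow_pickle=True).item();im=np.load("im_w10.npy")
s=ctrl.sense();p=s["eef_pos"];print(p,s["force"],s["grip_width"])
g=lambda im:np.clip(255*(im/255.)**0.5,0,255).astype(np.uint8)
draw("w10",g(im),ci,[((p[0],p[1],145.5),18,(0,255,0)),((502.6,41,145.5),20.5,(255,0,255))],(180,130,160,150),5,"pics/ow10.png")
E
```

```text
[501.7  41.1 172.1] [ 7.000e-04  7.261e-01 -6.876e-01 -9.000e-04] [-0.15  0.28  1.59 -0.    1.27  1.36]
[502.45448585  41.00346899 173.58827217] [ 0.37715247 -0.42439345 -0.80017801] 0.2597737923554148
```

View pics/ow10.png

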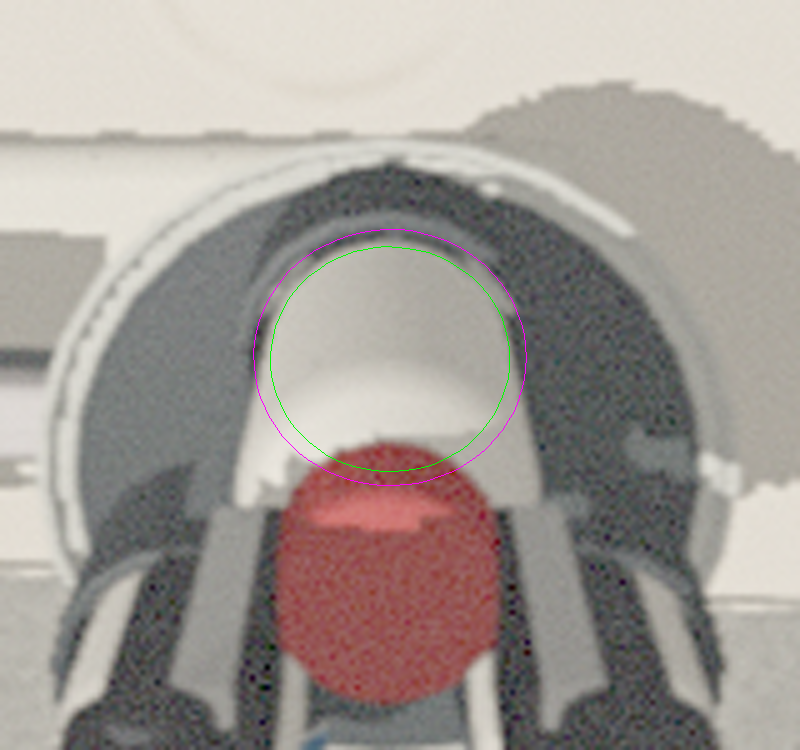

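>>> play_rows(
  steps=[
    [[0, 0, 0.007], [0, 0, 0]],
    [[0, 0, 0.007], [0, 0, 0]],
    [[0, 0, 0.007], [0, 0, 0]],
    [[0, 0, 0.007], [0, 0, 0]],
    [[0, 0, 0.007], [0, 0, 0]],
    [[0, 0, 0.003], [0, 0, 0]],
    [[0, 0, 0], [0, 0, 0]],
  ],
)

```text
time_s: 13.55
eef_pos: [502.7, 41.0, 145.1]
ee_rot: [-0.0, 0.726, -0.688, 0.0]
force: [-0.3, 0.6, 4.4]
grip_width: 0.264
```

Run:
```python
from ov import *
for i in range(3):
    s=ctrl.sense();print(s["eef_pos"].round(1),s["force"].round(1),s["grip_width"])
    if i<2: im=cams.capture(["side","wrist"][i]); cv2.imwrite(f"pics/p1_{i}.png",(cv2.resize(im[100:190,220:300],None,fx=6,fy=6,interpolation=2) if i==0 else cv2.resize(im,(768,576)))[:,:,::-1])
```

```text
[502.7  41.  145.1] [-0.3  0.6  4.4] 0.26422839486949407
[502.7  41.  145.3] [-0.1  0.   3.6] 0.2560783185407155
[502.6  41.  145.3] [-1.   0.5  3.8] 0.2654367541816451
```

View pics/p1_0.png

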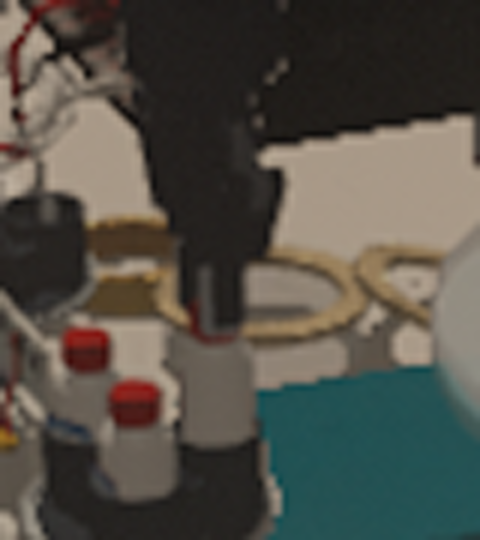

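>>> play_rows(
  steps=[
    [[0, 0, 0.004], [0, 0, 0]],
    [[0, 0, 0.004], [0, 0, 0]],
    [[0, 0, 0.004], [0, 0, 0]],
    [[0, 0, 0.004], [0, 0, 0]],
    [[0, 0, 0.004], [0, 0, 0]],
    [[0, 0, 0], [0, 0, 0]],
  ],
)

```text
time_s: 14.25
eef_pos: [502.1, 41.0, 129.5]
ee_rot: [0.0, 0.726, -0.688, -0.0]
force: [-0.9, 0.8, 2.7]
grip_width: 0.263
```

>>> play_rows(
  steps=[
    [[0, 0, 0.0015], [0, 0, 0]],
    [[0, 0, 0.0015], [0, 0, 0]],
    [[0, 0, 0], [0, 0, 0]],
    [[0, 0, 0], [0, 0, 0]],
  ],
)

```text
time_s: 14.65
eef_pos: [502.2, 41.1, 127.6]
ee_rot: [0.0, 0.726, -0.688, -0.0]
force: [-1.0, 0.3, 2.4]
grip_width: 0.258
```

>>> play_rows(
  steps=[
    [[0, 0, 0.0013], [0, 0, 0]],
    [[0, 0, 0.0013], [0, 0, 0]],
    [[0, 0, 0], [0, 0, 0]],
    [[0, 0, 0], [0, 0, 0]],
  ],
)

```text
time_s: 15.05
eef_pos: [502.7, 41.0, 126.0]
ee_rot: [-0.0, 0.726, -0.688, 0.0]
force: [0.8, 1.1, 6.4]
grip_width: 0.259
```

>>> play_rows(
  steps=[
    [[0, 0, 0.0013], [0, 0, 0]],
    [[0, 0, 0], [0, 0, 0]],
    [[0, 0, 0], [0, 0, 0]],
  ],
)

```text
time_s: 15.35
eef_pos: [502.9, 41.0, 125.4]
ee_rot: [-0.001, 0.726, -0.688, 0.001]
force: [0.3, 0.2, 8.4]
grip_width: 0.262
```

>>> play_rows(
  steps=[
    [[0, 0, 0.0011], [0, 0, 0]],
    [[0, 0, 0], [0, 0, 0]],
    [[0, 0, 0], [0, 0, 0]],
  ],
)

```text
time_s: 15.65
eef_pos: [503.2, 41.0, 124.9]
ee_rot: [-0.001, 0.726, -0.688, 0.001]
force: [-0.1, -0.2, 9.4]
grip_width: 0.26
```

```bash
python3 look.py w11|head -1
python3 - <<'E'
from ov import *
s=ctrl.sense();print(s["eef_pos"].round(1),s["force"].round(1),s["grip_width"])
im=cams.capture("side"); cv2.imwrite(f"pics/p2.png",cv2.resize(im[100:190,220:300],None,fx=6,fy=6,interpolation=2)[:,:,::-1])
E
```

```text
[503.2  41.  124.9] [-0.0009  0.7261 -0.6876  0.0011] [-0.15  0.33  1.66  0.    1.15  1.36]
[503.2  41.  124.9] [ 0.4 -0.2 10.7] 0.2606945404193146
```

View pics/w11.png

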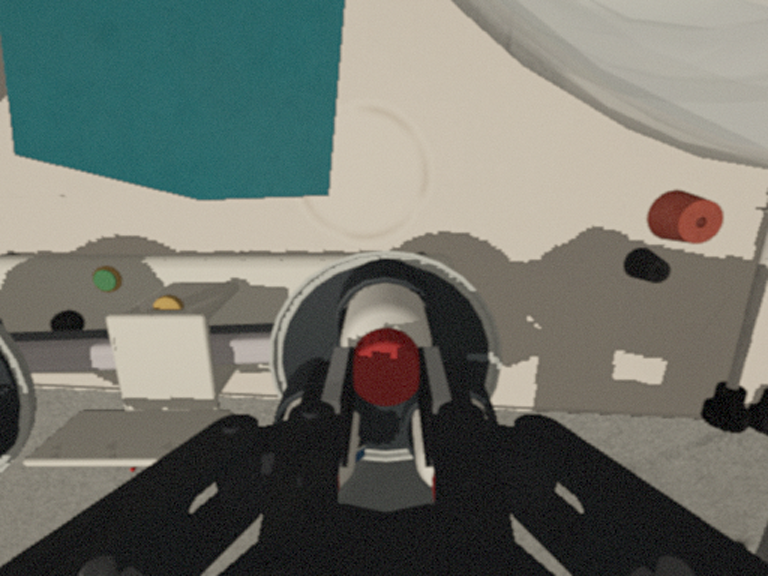

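View pics/p2.png

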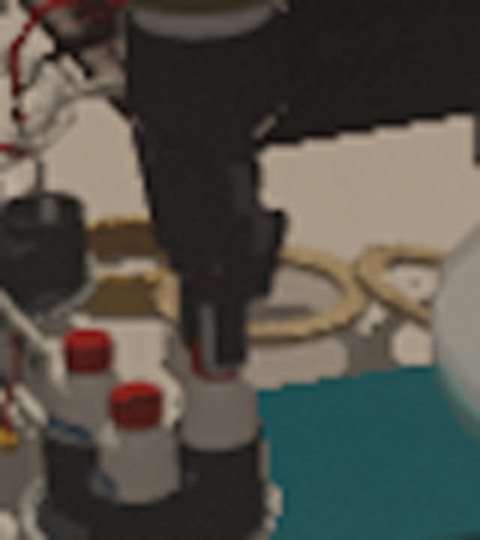

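>>> play_rows(
  steps=[
    [[0, 0, -0.003], [0, 0, 0]],
    [[0, 0, -0.003], [0, 0, 0]],
    [[0, 0, -0.003], [0, 0, 0]],
    [[0, 0, -0.003], [0, 0, 0]],
    [[0, 0, -0.003], [0, 0, 0]],
    [[0, 0, 0], [0, 0, 0]],
    [[0, 0, 0], [0, 0, 0]],
  ],
)

```text
time_s: 16.65
eef_pos: [502.3, 41.0, 135.1]
ee_rot: [0.0, 0.726, -0.688, -0.0]
force: [0.8, -0.7, 0.1]
grip_width: 0.26
```

>>> play_rows(
  steps=[
    [[0, 0, 0], [0, 0, 0]],
    [[0, 0, 0], [0, 0, 0]],
    [[0, 0, 0], [0, 0, 0]],
    [[0, 0, 0], [0, 0, 0]],
    [[0, 0, 0], [0, 0, 0]],
    [[0, 0, 0], [0, 0, 0]],
    [[0, 0, 0], [0, 0, 0]],
    [[0, 0, 0], [0, 0, 0]],
  ],
  grip=0,
)

```text
time_s: 17.45
eef_pos: [502.3, 41.0, 135.2]
ee_rot: [0.0, 0.726, -0.688, -0.0]
force: [-0.3, 0.1, -0.6]
grip_width: 1.002
```

```bash
python3 look.py w12|head -1
python3 - <<'E'
from ov import *
s=ctrl.sense();print(s["eef_pos"].round(1),s["force"].round(1),s["grip_width"])
E
```

```text
[502.3  41.  135.2] [ 0.      0.7261 -0.6875 -0.    ] [-0.15  0.32  1.64 -0.    1.18  1.36]
[502.3  41.  135.2] [ 0.1 -0.3  0.1] 1.002532325660381
```

View pics/w12.png

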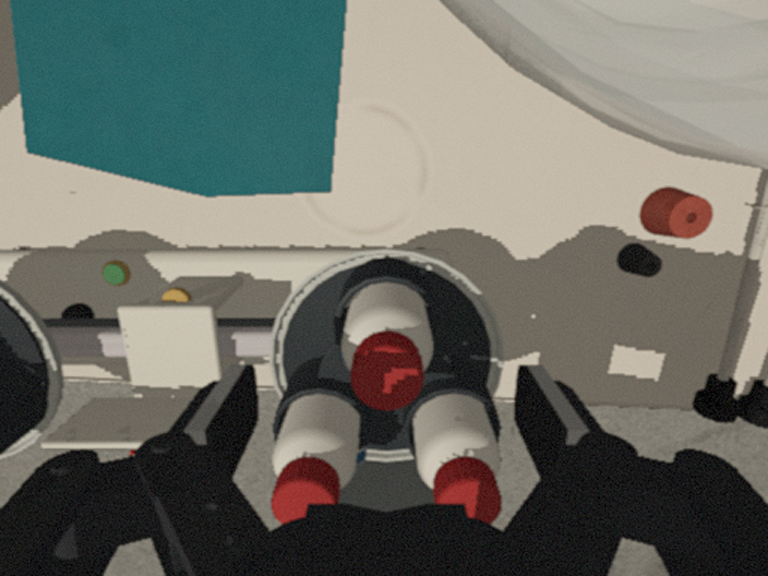

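>>> play_rows(
  steps=[
    [[0, 0, -0.03], [0, 0, 0]],
    [[0, 0, -0.06], [0, 0, 0]],
    [[0, 0, -0.06], [0, 0, 0]],
    [[0, 0, -0.06], [0, 0, 0]],
    [[0.054, 0.03, 0], [0, 0, 0]],
    [[0.054, 0.03, 0], [0, 0, 0]],
    [[0.054, 0.03, 0], [0, 0, 0]],
    [[0.054, 0.03, 0], [0, 0, 0]],
    [[0.054, 0.03, 0], [0, 0, 0]],
    [[0.054, 0.03, 0], [0, 0, 0]],
    [[0.05, 0.03, 0], [0, 0, 0]],
    [[0.05, 0.03, 0], [0, 0, 0]],
    [[0, 0, 0], [0, 0, 0]],
    [[0, 0, 0], [0, 0, 0]],
    [[0, 0, 0], [0, 0, 0]],
    [[0, 0, 0], [0, 0, 0]],
  ],
)

```text
time_s: 19.3
eef_pos: [340.5, -285.5, 292.8]
ee_rot: [-0.0, 0.727, -0.687, 0.0]
force: [-0.6, 0.3, -0.7]
grip_width: 0.998
```

Run:
```python
from ov import *
s=ctrl.sense();print(s["eef_pos"].round(1),s["force"].round(1),s["time_s"])
g=lambda im:np.clip(255*(im/255.)**0.6,0,255).astype(np.uint8)
L=[(437.6,245.6),(434,308.4),(489.8,279.8)];Rr=[(447.4,69),(451,7),(503.2,41)]
cs=[((*p,181),12.5,(0,255,255)) for p in L[1:2]+Rr]
for n,b,k in [("scene",(120,150,170,120),4.5),("side",(190,110,110,90),6)]:
    im=cams.capture(n);ci=cams.camera_info(n); draw(n,g(im),ci,[],b,k,f"pics/f_{n}.png"); draw(n,g(im),ci,cs,b,k,f"pics/fo_{n}.png")
```

```text
[ 340.5 -285.5  292.8] [-0.6  0.3 -0.7] 19.3
```

View pics/f_scene.png

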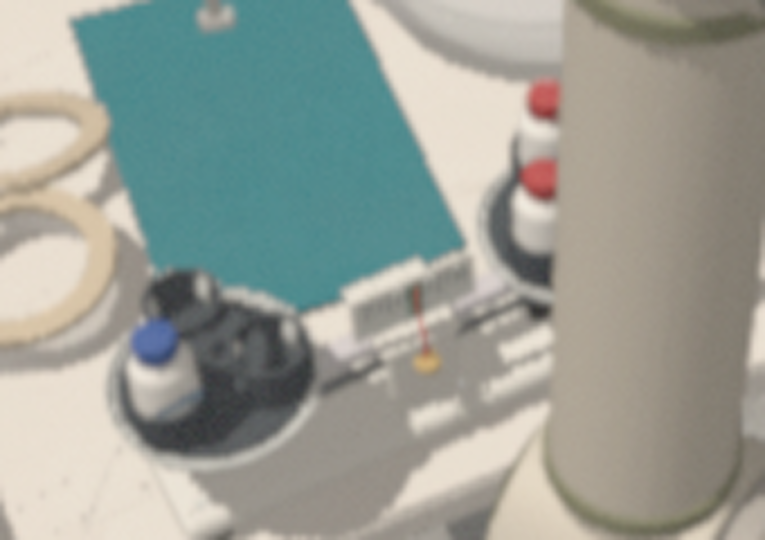

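View pics/fo_scene.png

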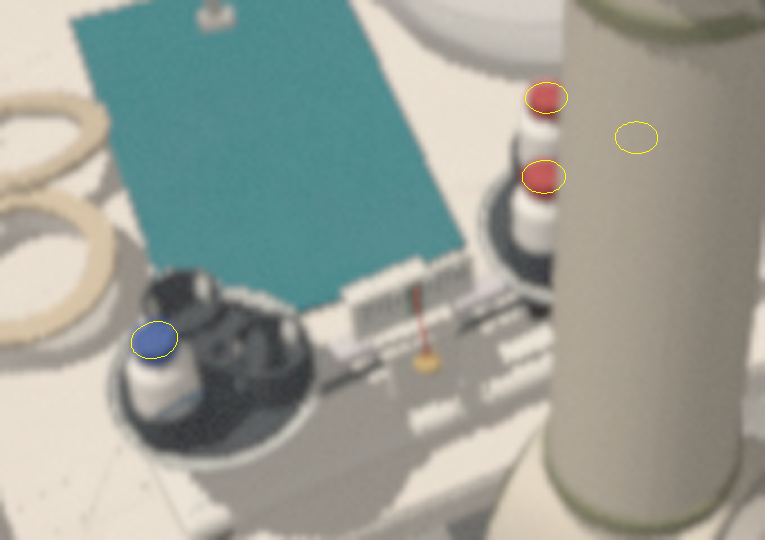

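View pics/fo_side.png

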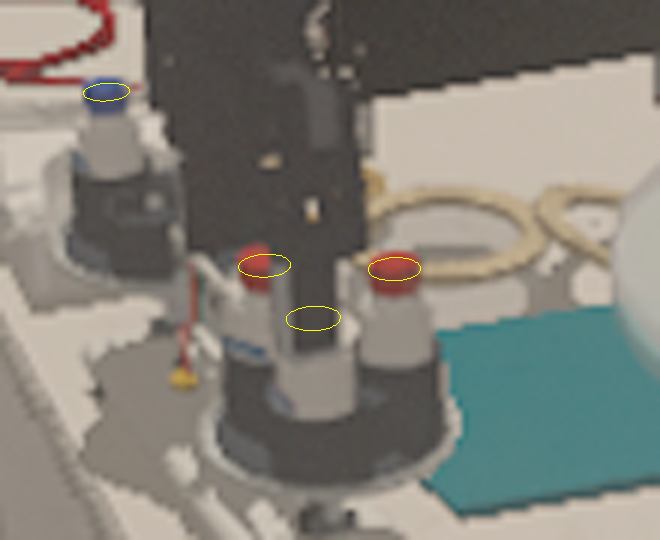

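>>> play_rows(
  steps=[
    [[0.055, 0.023, 0], [0, 0, 0]],
    [[0.055, 0.023, 0], [0, 0, 0]],
    [[0.055, 0.023, 0], [0, 0, 0]],
    [[0.055, 0.023, 0], [0, 0, 0]],
    [[0.05, 0.023, 0], [0, 0, 0]],
    [[0, 0, 0], [0, 0, 0]],
    [[0, 0, 0], [0, 0, 0]],
    [[0, 0, 0], [0, 0, 0]],
    [[0, 0, 0], [0, 0, 0]],
    [[0, 0, 0], [0, 0, 0]],
  ],
)

```text
time_s: 20.4
eef_pos: [265.5, -492.6, 293.1]
ee_rot: [0.0, 0.727, -0.687, 0.0]
force: [0.6, 0.5, 0.1]
grip_width: 1.003
```

Run:
```python
from ov import *
s=ctrl.sense();print(s["eef_pos"].round(1),s["force"].round(1),s["time_s"])
g=lambda im:np.clip(255*(im/255.)**0.6,0,255).astype(np.uint8)
C={}
for n,b,k in [("scene",(120,150,170,120),4.5),("side",(190,110,110,90),6)]:
    im=cams.capture(n);ci=cams.camera_info(n)
    C[n]=ci
    draw(n,g(im),ci,[],b,k,f"pics/g_{n}.png")
```

```text
[ 265.5 -492.6  293.1] [0.6 0.5 0.1] 20.4
```

View pics/g_scene.png

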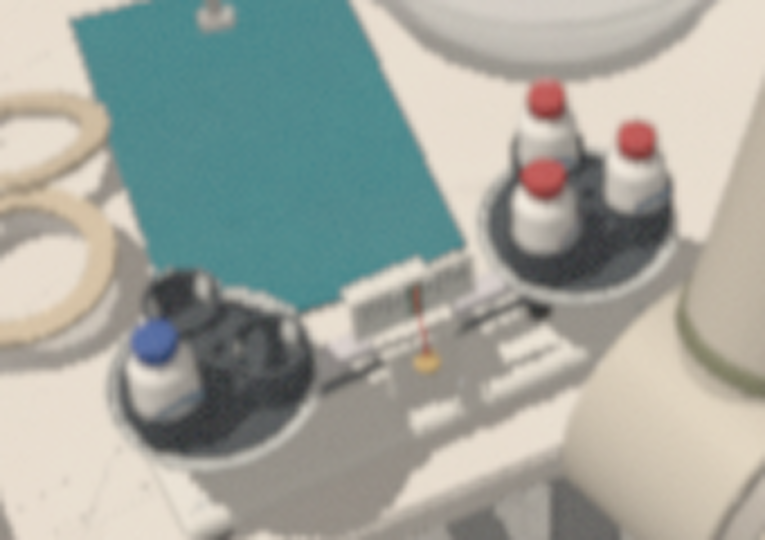

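View pics/g_side.png

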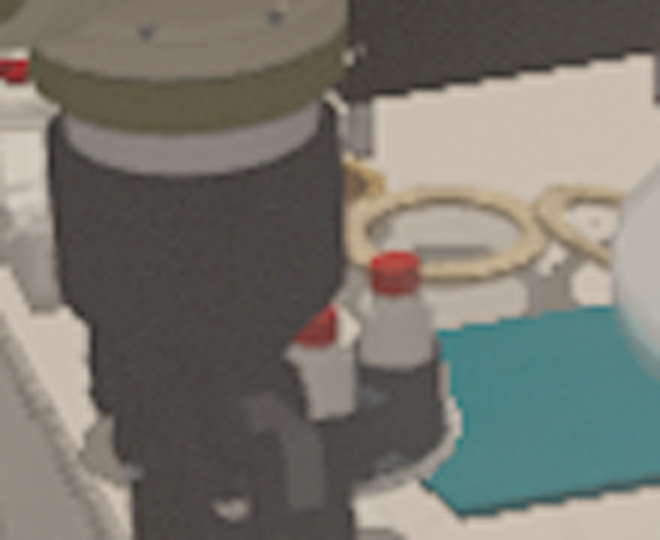

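Run:
```python
from ov import *
im0=cv2.imread("pics/scene0.png")[:,:,::-1]; im1=cams.capture("scene"); ci=cams.camera_info("scene")
def blobs(im):
    h=cv2.cvtColor(np.ascontiguousarray(im),cv2.COLOR_RGB2HSV).astype(int); out=[]
    for c in ("red","blue"):
        m=((h[...,1]>120)&(h[...,2]>60)&(((h[...,0]<8)|(h[...,0]>172)) if c=="red" else ((h[...,0]>105)&(h[...,0]<130)))).astype(np.uint8)
        m[:150]=0;m[260:]=0;m[:,:140]=0;m[:,275:]=0
        k,l,st,ce=cv2.connectedComponentsWithStats(m)
        out+=[(c,ce[i].round(2).tolist(),st[i][4]) for i in range(1,k) if st[i][4]>25]
    return out
print(blobs(im0));print(blobs(im1))
def pz(n,xy,zs): print(n,[proj(ci,(*xy,z)).round(2).tolist() for z in zs])
pz("blue",(434,308.4),(166,177)); pz("FL",(447.4,69),(188,177));pz("FR",(451,7),(188,177));pz("RB",(503.2,41),(177,179))
```

```text
[('red', [260.83, 178.15], np.int32(54)), ('red', [240.02, 185.99], np.int32(84)), ('red', [178.04, 218.29], np.int32(69)), ('blue', [155.25, 227.75], np.int32(72))]
[('red', [240.98, 171.56], np.int32(54)), ('red', [261.17, 180.63], np.int32(54)), ('red', [240.37, 189.17], np.int32(71)), ('blue', [154.23, 225.37], np.int32(71))]
blue [[154.77, 228.71], [154.09, 226.04]]
FL [[240.3, 187.0], [240.37, 189.77]]
FR [[261.0, 178.3], [260.94, 181.08]]
RB [[240.97, 172.25], [240.96, 171.75]]
```

Run:
```python
from h import *
s=ctrl.sense();print(s["force"].round(1),s["time_s"]);print(ctrl.finish_job())
```

```text
[ 0.7 -0.5  0.9] 20.55
the job is handed in; nothing more can be done
None
```

I moved the red-capped bottle from the front-right cup of the low left carrier to the free back cup of the right carrier. I then cleared the arm well away and handed the job in at 20.6 s. By the stated weights each side now holds about 165 g: the blue bottle on the left, the three red ones on the right.

- **Drawing and pressing:** The bottle came out without slipping in the grip. It passed the springs at about 4 N (lowest resistance after that 2.4 N) and reached the cup floor with the right pan at its lower stop. I pressed to about 10 N, under the 20 N limit. I let the pan rise back to near level before opening the fingers.
- **Level:** About 3 s after release, with nothing touching, the scene camera showed the three bottles I had not moved shifted by about 10–13 mm: the left one up, the right ones down. A level beam should give 11 mm, so it is level to about 1–2 mm at the pans, the limit of the picture. The needle has moved upright by about the expected amount.
- **Seated:** The moved bottle's cap sits at the height expected for a seated bottle, matching the others to about 0.2 pixel, or 1 mm. All four bottles are upright. The other objects I could see looked undisturbed.
- **Less certain:** The cameras differed by 1–2 mm on where the back cup lay, so I used a middle value, and the close-up showed the bottle central in the bore. In the last side picture the gripper hid most of the balance, so the final check rests on the scene camera and on an earlier side picture after release that agreed.

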